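Push a knife blank home in the drilling jig and lock the toggle clamp

TASK

In the drilling jig, push the knife blank along its guide rails until its square end is fully home against the end stop, with the clamp still open. Then push the toggle clamp's handle back and down past its dead point until it snaps into lock and holds the blank there. Only push: do not lift the blank, and leave the other things on the bench where they are.

Things in the scene. Friction and masses are not known exactly. Their poses are not given: they have to be found in the camera images.
- jig: Tang-drilling jig bolted to the bench: aluminium base plate 195 x 190 x 16 mm, dark steel bed with two guide rails, end stop, drill-bushing bridge, toggle clamp. Origin on the bench under it. Jig x points to its back (away from the robot, turned left up to 0.9 rad), y left along the bed, z up. Base plate x -100 to 95, y -90 to 100; bed top z = 28, centreline x = -60; rails 5 mm high, 43 mm apart.
- bed_end (a point): Middle of the bed's right-hand end, on its top: jig (-60, -90, 28) mm. Bed, rails and base plate all end here; beyond it (more negative jig y) is open bench, over which the blank's nose hangs out.
- stop_face (a point): Middle of the end stop's face, against which the blank's square end must bear: jig (-60, 75, 31) mm. Its axes are the jig's; the blank is pushed along +y. The stop is a steel block 46 wide and 18 mm high above the bed.
- bridge (a point): Top of the drill-bushing bridge over the bed near the stop, jig (-60, 50, 66) mm. The bridge is 82 mm long across the bed (jig x) and 30 mm along it; its two bushings rise 6 mm more. The blank slides under it with 22 mm to spare.
- blank: Knife blank in the jig: a loose flat steel bar 40 wide, 200 long, 6 mm thick, about 0.37 kg, lying on the bed between the rails (bottom at z = 28), free to slide along them against some 2 N of friction. Origin: centre of its underside; its y runs along it towards the stop, z up. Its far-from-stop end is rough-cut to a blunt point.
- tang_end (a point): Middle of the blank's square end (facing the stop), half-way up its thickness: (0, 100, 3) mm in the blank's frame. It starts 15 to 50 mm short of the stop.
- blank_nose (a point): Middle of the flat, 22 mm wide nose at the blank's other end, half-way up its thickness: (0, -100, 3) mm in the blank's frame, 31 mm above the bench. It hangs past the bed's end with nothing beneath (35 mm past it when home), so a fingertip can reach lower than the blank and push squarely on the nose.
- clamp_handle (a joint): Toggle angle at the knee pin between handle and link: 0 fully open (it starts so and stays until pushed), 1.95 dead centre, 2.10 locked on its stop. From about 1.25 the rubber foot is on the blank and the handle springs back if let go (just before dead centre it may stick). Pushing near the grip's end takes up to 7 N, more nearer the clamp; past dead centre it snaps to the stop and stays.
- handle_end (a point): On the grip's centreline near its outer end. The black grip is round, 18 mm thick, ends 9 mm beyond this point and runs 80 mm from it towards the clamp. The handle swings in the jig plane y = -15. This point moves from jig (54, -15, 198) fully open, the grip 17 degrees off upright leaning to the back, over (124, -15, 170) with the grip 45 degrees up, to (160, -15, 76) mm locked, the grip level.
- handle_arc (a point): Fixed point of the jig, at jig (49, -15, 92) mm: the handle_end point swings round it, back and down, on an arc of 107 mm radius (true within 5 mm). Axes as the jig's. The clamp's base below has a flange at jig x 2 to 78; open, the clamp's arm stands up in the same plane in front of the handle, over jig x -50 to 25, up to z = 140.
- clamp_foot: The clamp's round rubber foot, 18 mm across, on the spindle at the front end of the clamp arm. Origin: middle of its lower face. Locked, it bears on the blank at jig (-60, -15, 34) mm with about 40 N.
- spare_blank: a second, narrower flat steel bar blank, 180 x 32 x 5 mm, lying loose on the bench; a bystander
- hammer: a hammer with a wooden handle, 220 mm long, lying on the bench; a bystander
- file: a flat file with a wooden handle, about 200 mm long, lying on the bench; a bystander
- g_clamp: a small steel G-clamp, 60 x 120 mm, lying flat on the bench; a bystander
- oil_bottle: a white plastic oil bottle, 48 mm across and 140 mm tall, standing behind and to the left of the jig (left seen from the robot), about 130 mm sideways from the line of the handle; a bystander
- square: an engineer's steel square, lying flat in front of the jig; a bystander
- punch: a centre punch, 90 mm long and 10 mm thick, lying behind and to the right of the jig; a bystander
- pin_tin: a small round open tin of brass pins, 56 mm across and 42 mm high (the pins reach about 58 mm), standing to the right of the jig beside the lane along which the blank is pushed, its centre about 105 mm behind the blank's centreline; a bystander
Things that resemble listed ones, but are neither listed nor needed, are in the scene too. Of the things that look like the blank, the largest one is meant.

How it is judged (in metres and radians):
On the way, in this order (a step that is already met when the one before it is completed fails the run):
1. the blank's square end is home against the stop (gap under 2 mm) while the clamp is still open (y of tang_end in the frame of stop_face above -0.002 m and value of joint clamp_handle below 1.2 rad), for 0.2 s.
2. the clamp handle is past dead centre and in lock (value of joint clamp_handle above 2.05 rad), for 0.2 s.
At the end, for the whole second after the job is handed in: The blank lies flat on the bed with its square end within 2 mm of the stop, the clamp's toggle angle is over 2.05 rad (dead centre 1.95, stop 2.10), its foot presses the blank with more than 15 N, and all is at rest (y of tang_end in the frame of stop_face above -0.002 m and z of blank in the frame of jig below 0.031 m and angle between blank's own z axis and vertical below 0.05 rad and value of joint clamp_handle above 2.05 rad and contact force between clamp_foot and blank above 15 N and linear speed of blank below 0.01 m/s); the robot touches nothing.
It fails at once if the blank is lifted more than 10 mm off the bed, tipped, or falls off it (z of blank in the frame of jig above 0.038 m or z of blank in the frame of jig below 0.018 m or angle between blank's own z axis and vertical above 0.25 rad).
It fails at once if a bystander is moved more than 25 mm (distance of any of spare_blank, hammer, file, g_clamp, oil_bottle, square, punch, pin_tin from where it was at the start of the episode above 0.025 m).
It also fails if it takes over 48 s, if anything falls off the work surface, if the arm or the gripper's body presses on something with over 40 N, if the wrist force passes 120 N, or if a joint passes its speed limit or range.

ROBOT

A 6-joint arm with a two-finger parallel gripper is mounted at the origin on the work surface. World frame = base frame: x ahead of the robot, y to its left, z up, the work surface at z = 0. Lengths are in m, angles in degrees, forces in N, time in s.
With the tool pointing down it reaches from about 0.3 to 0.875 m from the base axis. Payload 6.4 kg.
Tool frame: the origin (TCP) lies midway between the tips of the shut fingers; the grasp point (between the pads) lies 19 mm behind it (manip.grasp_offset is the distance from the TCP to the grasp point, in m); z points along the fingers, y is the direction in which the jaws open and shut (so a half turn about z gives the same grasp; the last joint's range is limited). The gripper opens to 88 mm and grips with 3 to 60 N. Pads are 18 mm wide; open, the fingers measure 123 mm over their backs; the gripper's body (75 mm by 187 mm) begins 45 mm behind the grasp point.
Start: joints at [59.8, 10.359, 92.074, -0, 77.567, -11.82], TCP at [0.181, 0.546, 0.239] pointing down, gripper open.
Joint ranges: [-171.53, 171.53], [-51.25, 118.39], [17.06, 147.69], [-65.23, 245.23], [0, 150.52], [-178.68, 178.68]. Speed limits (degrees/s): [147.25, 147.25, 172.46, 180, 180, 180].

INTERFACE

Orientations are given as [roll, pitch, yaw] about the fixed x, y, z axes, in that order (R = Rz(yaw) Ry(pitch) Rx(roll)).
In Python, from plant import manip gives the robot as it stands.
- The arm moves only by the shell command python3 -m creep 'ROWS'. ROWS is text: rows parted by semicolons, each of 5 numbers parted by spaces: the shift along the tool's x, y, z in mm, then the turn about the tool's z in rad, then the opening, from -1 (shut) to 1 (fully open), so that 0 is half open. In form: tx ty tz yaw grip; .... A call has 1 to 20 rows; each row shifts and turns the commanded pose from where the row before left it, along the tool's axes as they then stand; what a row does not reach is not made up. A row lasts 1/10 s, in which the tool goes at most 50 mm and 8.59 degrees, less where a joint would pass 70% of its speed; a pose out of reach is approached as far as the arm can. A call is refused whole if a number of a shift passes 50 or a number of a turn 0.15, either way. A call with a gripper value outside its range is refused whole. The fingers move at their own pace and stop on an object; the grip force is fixed at half the most. Time passes only in rows, so rows that do not move let the fingers close. It gives the time, the measured TCP pose, the force and the opening at its end, in the units of the state.
- manip.get_state(): the state, without advancing time (a new reading comes with each control period).
- manip.snapshot(name): name is "side" or "top"; returns the picture (400x640x3 uint8, red, green, blue); there is no depth.
- manip.camera_info(name): a dict with "intrinsics" (3x3 intrinsics, pixels), "origin" and "attitude" of the camera in the world. Camera axes: x right, y up, looking along -z (the intrinsics and any distortion apply to the point x, -y, -z); pixel columns grow to the right and rows downward; lengths in m; the calibration is good to about 2 mm. A picture is of the moment at which its call begins. camera_info takes no time and is no camera call.
- manip.hand_in(): hands the job in, once; it reports no verdict.
The state is a dict: "clock": time; "joint_positions": joint angles; "qvel": joint speeds; "joint_torque": joint torques, N m; "tool_pos": TCP position; "orientation": TCP orientation; "wrist_force": force on the tool from outside, world axes, zero at the start; "torque": the same for the moment, N m; "finger_gap": finger opening in m.
Only numpy, scipy, OpenCV 4.12 (cv2) and the standard library are available. Lean on these libraries where they do the work, as an engineer would, in place of code of your own. Each camera call takes 0.05 s, during which the arm holds its last target. There are 200 camera calls.

## Working session

There is one attempt and no reset: what is moved stays moved. The work goes in short steps, Python scripts to look and compute and a shell command to move; the robot and the scene stay as the last step left them, time stands still between calls to the robot, and variables do not carry over. Pictures are saved under pics/ and viewed, about 8 in all and at most 12, crops included, and the job is handed in when it is done.

```bash
mkdir -p pics; ls
python3 - <<'E'
from plant import manip
import cv2
for n in("side","top"):
    im=manip.snapshot(n); cv2.imwrite(f"pics/{n}0.png",im[:,:,::-1])
    c=manip.camera_info(n); print(n,c)
s=manip.get_state(); print(s)
E
```

```text
pics
side {'intrinsics': array([[404.67583882,   0.        , 319.00509585],
       [  0.        , 404.67583882, 206.17784371],
       [  0.        ,   0.        ,   1.        ]]), 'origin': array([ 0.37989374, -1.04372164,  0.92073726]), 'attitude': array([54.44103466, -0.2790296 , -8.76807973])}
top {'intrinsics': array([[479.97696996,   0.        , 318.00146672],
       [  0.        , 479.97696996, 203.55766308],
       [  0.        ,   0.        ,   1.        ]]), 'origin': array([ 0.34685363, -0.00659833,  1.52634088]), 'attitude': array([  7.91789103,   1.43960574, -90.55803952])}
{'clock': 0.1, 'joint_positions': array([ 5.98021667e+01,  1.03972062e+01,  9.21253310e+01,  6.49842799e-04,
        7.75692091e+01, -1.18214024e+01]), 'qvel': array([-0.06725263, -0.11458903, -0.00667946, -0.03286434, -0.01986774,
       -0.07155834]), 'joint_torque': array([ 5.06407468e-04, -4.34823203e+01, -3.42694902e+01,  7.04056327e-02,
        3.41120339e-02, -2.18591771e-05]), 'tool_pos': array([0.18101584, 0.54525102, 0.2379095 ]), 'orientation': array([-1.79910329e+02, -1.94162336e-02,  1.61623414e+02]), 'wrist_force': array([ 0.23771731,  0.15208746, -0.59268701]), 'torque': array([-0.00146242, -0.04638373,  0.01996554]), 'finger_gap': 0.08834947887144472}
```

View pics/side0.png

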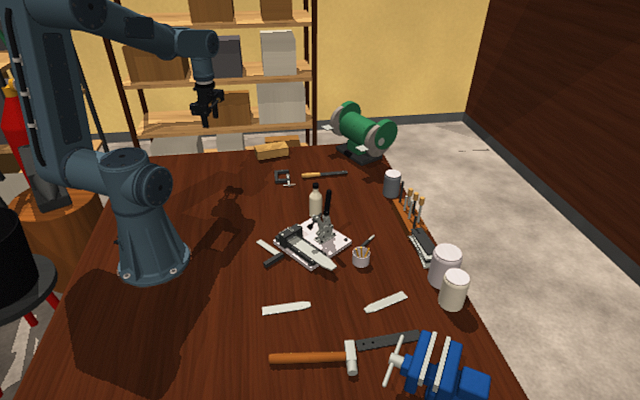

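View pics/top0.png

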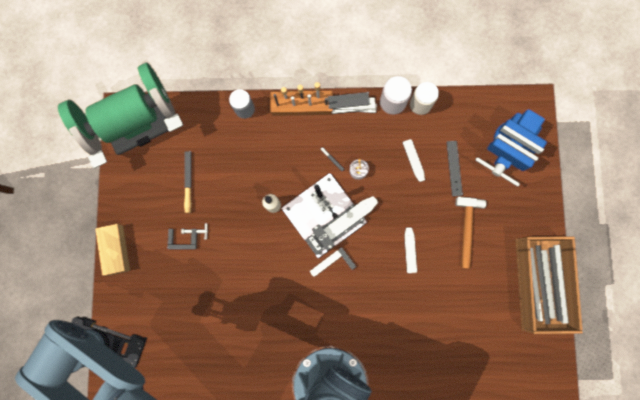

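The side picture shows the jig at about (310,245), the pin tin at (361,257), and the oil bottle at (316,200). In the top picture the jig is at (325,217), the tin at (359,169), the punch at (332,159), the bottle at (271,203), and the square at (335,262).

Things that could be taken for the blank (top picture): the bar in the jig (350,225), and the loose bars at (413,160) and (410,250). The dark bar at (454,168) is the file or stock. The one in the jig is the largest. I'll check it in a close crop.

Run:
```python
import cv2,numpy as np
t=cv2.imread("pics/top0.png")[150:285,255:395]; s=cv2.imread("pics/side0.png")[175:285,245:385]
a=cv2.resize(t,None,fx=4,fy=4,interpolation=cv2.INTER_CUBIC); 
cv2.imwrite("pics/topc.png",a)
cv2.imwrite("pics/sidec.png",cv2.resize(s,None,fx=5,fy=5,interpolation=cv2.INTER_CUBIC))
```

```text
(no output)
```

View pics/topc.png

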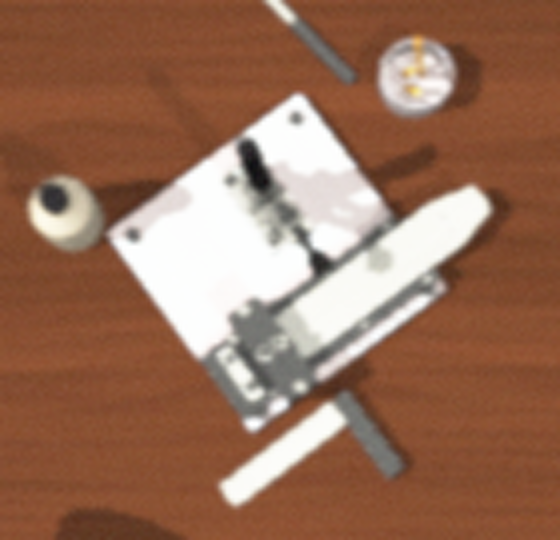

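View pics/sidec.png

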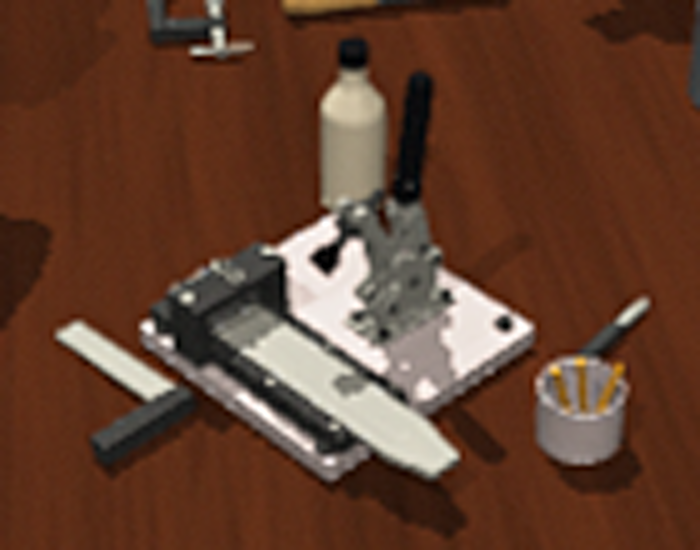

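The crops confirm it: the long pale bar on the jig bed, with its nose at top crop (482,199) and side crop (446,467), is the blank. The handle tip is at top crop (246,145) and side crop (421,75). Next I fit the jig pose from the plate corners in both views.

```bash
cat > h.py <<'E'
import numpy as np
from scipy.spatial.transform import Rotation as R
from scipy.optimize import least_squares
from plant import manip
def proj(n,P):
    c=manip.camera_info(n); A=R.from_euler('xyz',c['attitude'],degrees=True).as_matrix()
    p=(np.atleast_2d(P)-c['origin'])@A; p=p*[1,-1,-1]; q=p@c['intrinsics'].T
    return q[:,:2]/q[:,2:]
def J(v,p): # jig->world
    p=np.atleast_2d(p)/1000; c,s=np.cos(v[2]),np.sin(v[2])
    return np.c_[v[0]+c*p[:,0]-s*p[:,1],v[1]+s*p[:,0]+c*p[:,1],p[:,2]]
E
python3 - <<'E'
from h import *
def pts(n0): # v[3]=nose jig y mm
    return [[95,-90,16],[95,100,16],[-100,100,16],[-100,-90,16],[57,-15,203],[-49,n0,34],[-71,n0,34]]
T=np.array([[300,93],[108,237],[250,430],[445,290],[246,145],[474,186],[492,212]])/4+[255,150]
S=np.array([[535,325],[333,480],[143,325],[421,77],[460,460],[432,476]])/5+[245,175]
T-=.4;S-=.4
def f(v):
    P=J(v,pts(v[3])); return np.r_[(proj('top',P)-T),(proj('side',P[[0,3,2,4,5,6]])-S)].ravel()
r=least_squares(f,[.55,0,.6,-150],loss='soft_l1',x_scale=[.1,.1,.1,50]); v=r.x
print(v,np.degrees(v[2])); print(f(v).reshape(-1,2).round(1))
np.save('v.npy',v)
for n,p in dict(nose=[-60,v[3],31],hand=[54,-15,198],hl=[160,-15,76],arc=[49,-15,92],home=[-60,-125,31]).items(): print(n,J(v,p).round(4))
print('ground top of tin');
E
```

```text
[ 5.26722643e-01  9.17895296e-03  6.20631564e-01 -1.54216056e+02] 35.55956923457541
[[-0.  -0. ]
 [-0.2 -1.2]
 [ 0.5  0.3]
 [ 0.4 -0.4]
 [-0.2 -0.1]
 [ 0.2 -0.1]
 [-0.1 -1. ]
 [-0.3  0.6]
 [-1.2 -2.6]
 [-1.1  0.4]
 [ 0.2  0.4]
 [-0.6 -0.3]
 [ 0.1 -0.1]]
nose [[ 0.5676 -0.1512  0.031 ]]
hand [[0.5794 0.0284 0.198 ]]
hl [[0.6656 0.09   0.076 ]]
arc [[0.5753 0.0255 0.092 ]]
home [[ 0.5506 -0.1274  0.031 ]]
ground top of tin
```

```bash
cat >> h.py <<'E'
def st():
    v=np.load('v.npy'); s=manip.get_state(); c,q=np.cos(v[2]),np.sin(v[2]); M=np.array([[c,q],[-q,c]])
    d=M@(s['tool_pos'][:2]-v[:2])*1000; F=M@s['wrist_force'][:2]
    print('t',round(s['clock'],2),'jig TCP',d.round(1),round(s['tool_pos'][2]*1000,1),'rpy',s['orientation'].round(2),'F jig',F.round(1),round(s['wrist_force'][2],1),'gap',round(s['finger_gap'],4),'j',s['joint_positions'].round(0))
E
python3 -m creep '0 0 0 0.126 -1;0 0 0 0.126 -1;0 0 0 0.126 -1;0 0 0 0.126 -1;0 0 0 0.126 -1;0 0 0 0 -1;0 0 0 0 -1'; python3 -c "from h import *;st()"
```

```text
clock: 0.8
tool_pos: [0.1812, 0.5455, 0.2384]
orientation: [-180.0, 0.0, 125.7]
wrist_force: [-0.1, 0.3, -1.1]
finger_gap: 0.0339
t 0.8 jig TCP [ 30.8 637.2] 238.4 rpy [-1.7997e+02  2.0000e-02  1.2572e+02] F jig [0.1 0.4] -1.1 gap 0.0339 j [60. 10. 92. -0. 78. 24.]
```

```bash
python3 -m creep '-41 -4.5 0 0 -1;-41 -4.5 0 0 -1;-41 -4.5 0 0 -1;-41 -4.5 0 0 -1;-41 -4.5 0 0 -1;-41 -4.5 0 0 -1;-41 -4.5 0 0 -1;-41 -4.5 0 0 -1;-41 -4.5 0 0 -1;-41 -4.5 0 0 -1;-41 -4.5 0 0 -1;-41 -4.5 0 0 -1;-41 -4.5 0 0 -1;-41 -4.5 0 0 -1;-41 -4.5 0 0 -1;-41 -4.5 0 0 -1;-41 -4.5 0 0 -1;-41 -4.5 0 0 -1;-41 -4.5 0 0 -1;-41 -4.5 0 0 -1'; python3 -c "from h import *;st()"
```

```text
clock: 2.8
tool_pos: [0.585, -0.1756, 0.2385]
orientation: [-180.0, -0.0, 125.7]
wrist_force: [0.2, -0.0, 0.5]
finger_gap: 0.0006
t 2.8 jig TCP [ -60.  -184.2] 238.5 rpy [-1.8000e+02 -1.0000e-02  1.2569e+02] F jig [ 0.1 -0.1] 0.5 gap 0.0006 j [-28.  15.  87.   0.  78. -64.]
```

```bash
python3 -m creep '-4 0 30 0 -1;0 0 40 0 -1;0 0 40 0 -1;0 0 40 0 -1;0 0 40 0 -1;0 0 20 0 -1;0 0 8 0 -1;0 0 0 0 -1;0 0 0 0 -1'
python3 - <<'E'
from h import *;st()
import cv2
a=manip.snapshot('side')[195:295,265:395];b=manip.snapshot('top')[150:280,280:410]
k=dict(interpolation=cv2.INTER_CUBIC)
cv2.imwrite('pics/n1.png',np.hstack([cv2.resize(a,(400,400),**k),cv2.resize(b,(400,400),**k)])[:,:,::-1])
E
```

```text
clock: 3.7
tool_pos: [0.5878, -0.1777, 0.0221]
orientation: [179.9, 0.1, 125.6]
wrist_force: [-0.5, 0.3, 0.1]
finger_gap: 0.0005
t 3.7 jig TCP [ -59.  -187.6] 22.1 rpy [1.7995e+02 1.1000e-01 1.2558e+02] F jig [-0.3  0.5] 0.1 gap 0.0005 j [-28.  30.  93.  -0.  56. -63.]
```

View pics/n1.png

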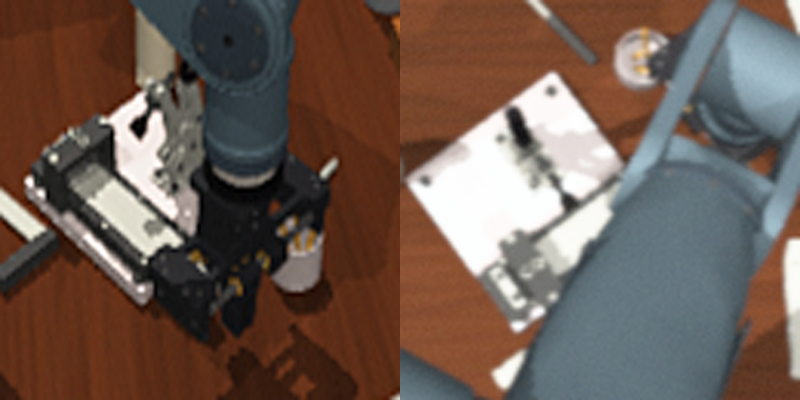

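The picture shows the closed fingertip in line with the nose, about 25 mm short of it, with the tin clear below the gripper body. I'll start the push.

```bash
python3 -m creep '5 -1 0 0 -1;5 0 0 0 -1;5 0 0 0 -1;4 0 0 0 -1;3 0 0 0 -1;3 0 0 0 -1;3 0 0 0 -1;3 0 0 0 -1;3 0 0 0 -1;3 0 0 0 -1;3 0 0 0 -1;0 0 0 0 -1'; python3 -c "from h import *;st()"
```

```text
clock: 5.0
tool_pos: [0.5625, -0.1448, 0.0207]
orientation: [-180.0, -0.0, 125.5]
wrist_force: [-0.6, -0.5, 0.3]
finger_gap: 0.0002
t 5.0 jig TCP [ -60.5 -146.1] 20.7 rpy [-1.7999e+02 -3.0000e-02  1.2554e+02] F jig [-0.8 -0.1] 0.3 gap 0.0002 j [-26.  27.  98.   0.  54. -62.]
```

```bash
python3 -m creep '2 0 0 0 -1;2 0 0 0 -1;2 0 0 0 -1;2 0 0 0 -1'; python3 -c "from h import *;st()"; python3 -m creep '1 0 0 0 -1;1 0 0 0 -1;1 0 0 0 -1'; python3 -c "from h import *;st()"
```

```text
clock: 5.4
tool_pos: [0.5581, -0.1387, 0.0207]
orientation: [180.0, 0.0, 125.5]
wrist_force: [1.2, -2.2, 0.3]
finger_gap: 0.0006
t 5.4 jig TCP [ -60.5 -138.5] 20.7 rpy [1.8000e+02 1.0000e-02 1.2552e+02] F jig [-0.3 -2.5] 0.3 gap 0.0006 j [-26.  27.  99.  -0.  54. -61.]
clock: 5.7
tool_pos: [0.5564, -0.1363, 0.0208]
orientation: [180.0, 0.0, 125.5]
wrist_force: [1.2, -1.4, 0.6]
finger_gap: 0.0007
t 5.7 jig TCP [ -60.5 -135.6] 20.8 rpy [180.     0.   125.52] F jig [ 0.1 -1.8] 0.6 gap 0.0007 j [-26.  27. 100.  -0.  54. -61.]
```

Friction is about 2 N, so the blank is sliding. I'll creep forward until the stop shows in the force.

```bash
for i in 1 2; do python3 -m creep '1 0 0 0 -1'; python3 -c "from h import *;st()"; done; python3 -m creep '0.5 0 0 0 -1;0.5 0 0 0 -1'; python3 -c "from h import *;st()"
```

```text
clock: 5.8
tool_pos: [0.5561, -0.1358, 0.0209]
orientation: [180.0, 0.1, 125.5]
wrist_force: [2.6, -5.1, -1.9]
finger_gap: -0.0001
t 5.8 jig TCP [ -60.4 -135.1] 20.9 rpy [1.7998e+02 7.0000e-02 1.2553e+02] F jig [-0.8 -5.7] -1.9 gap -0.0001 j [-26.  27. 100.  -0.  54. -61.]
clock: 5.9
tool_pos: [0.5562, -0.1357, 0.0211]
orientation: [180.0, 0.2, 125.5]
wrist_force: [4.6, -7.2, -2.1]
finger_gap: -0.0001
t 5.9 jig TCP [ -60.3 -135. ] 21.1 rpy [1.7996e+02 1.7000e-01 1.2552e+02] F jig [-0.5 -8.6] -2.1 gap -0.0001 j [-26.  26. 100.  -0.  54. -61.]
clock: 6.1
tool_pos: [0.5563, -0.1356, 0.0215]
orientation: [179.9, 0.3, 125.5]
wrist_force: [4.9, -7.9, -1.1]
finger_gap: 0.0006
t 6.1 jig TCP [ -60.1 -135. ] 21.5 rpy [179.92   0.27 125.52] F jig [-0.7 -9.3] -1.1 gap 0.0006 j [-26.  26. 100.  -0.  53. -61.]
```

TCP stopped at jig y −135 (predicted −134) with the force rising to 9 N, so the blank is home. I'll hold briefly, back off, rise, and look.

```bash
python3 -m creep '0 0 0 0 -1;0 0 0 0 -1;0 0 0 0 -1;-8 0 0 0 -1;-20 0 0 0 -1;0 0 -30 0 -1;0 0 -40 0 -1;0 0 -40 0 -1;0 0 -40 0 -1;0 0 -40 0 -1;0 0 -30 0 -1;-40 0 0 0 -1;-40 0 0 0 -1;-40 0 0 0 -1;0 0 0 0 -1'
python3 - <<'E'
from h import *;st()
import cv2
v=np.load('v.npy')
a=manip.snapshot('side')[195:295,265:395];b=manip.snapshot('top')[150:280,280:410]
cv2.imwrite('pics/n2.png',np.hstack([cv2.resize(i,(400,400),interpolation=cv2.INTER_CUBIC) for i in (a,b)])[:,:,::-1])
for y in(-125,): 
  for n,o,k in(('side',[265,195],[400/130,4]),('top',[280,150],[400/130]*2)): print(n,((proj(n,J(v,[[-60,y,34],[-60,y-10,34]]))+.5-o)*k).round(0))
E
```

```text
clock: 7.6
tool_pos: [0.6413, -0.2578, 0.2387]
orientation: [-179.9, -0.1, 125.4]
wrist_force: [-0.9, -0.1, -1.1]
finger_gap: 0.0007
t 7.6 jig TCP [ -62.1 -283.8] 238.7 rpy [-1.7993e+02 -1.0000e-01  1.2536e+02] F jig [-0.8  0.4] -1.1 gap 0.0007 j [-32.  25.  73.  -0.  82. -67.]
side [[192. 275.]
 [199. 281.]]
top [[272. 168.]
 [280. 163.]]
```

View pics/n2.png

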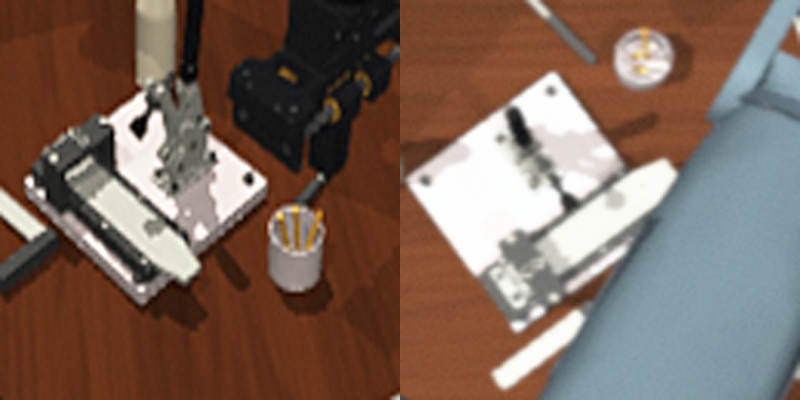

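The nose sits at (192,275) in the side half, exactly where a home blank should be, and the clamp is still open. Next I move in front of the handle.

```bash
python3 -m creep '30 8 0 0 -1;40 10 0 0 -1;40 10 0 0 -1;40 10 0 0 -1;40 10 0 0 -1;40 10 0 0 -1;30 8 0 0 -1;9 1 0 0 -1;0 0 0 0 -1;0 0 20 0 -1;0 0 20 0 -1;0 0 12 0 -1;0 0 0 0 -1;0 0 0 0 -1'
python3 - <<'E'
from h import *;st()
import cv2
a=manip.snapshot('side')[175:275,255:385]
cv2.imwrite('pics/n3.png',cv2.resize(a,(780,600),interpolation=cv2.INTER_CUBIC)[:,:,::-1])
def C(th,d=12):
    t=np.radians(th); ph=np.radians(np.polyval(np.polyfit([17,45,90],[2.7,43.9,98],2),th))
    H=np.array([49,92])+107*np.array([np.sin(ph),np.cos(ph)]); u=np.array([np.sin(t),np.cos(t)]); n=np.array([-np.cos(t),np.sin(t)])
    return H-d*u+9*n-[17.5,0]
p=None
for th in range(17,100,5):
    c=C(th); print(th,c.round(1),None if p is None else (c-p).round(1)); p=c
E
```

```text
clock: 9.1
tool_pos: [0.5391, 0.0029, 0.189]
orientation: [-180.0, -0.0, 125.5]
wrist_force: [-0.3, -0.6, -0.1]
finger_gap: 0.0006
t 9.1 jig TCP [  6.4 -12.4] 189.0 rpy [-179.99   -0.    125.48] F jig [-0.6 -0.3] -0.1 gap 0.0006 j [-12.   9. 100.  -0.  71. -48.]
17 [ 24.4 190. ] None
22 [ 38.1 189.5] [13.7 -0.6]
27 [ 51.2 187.1] [13.1 -2.3]
32 [ 63.6 183.2] [12.3 -3.9]
37 [ 74.9 177.9] [11.4 -5.3]
42 [ 85.2 171.4] [10.3 -6.5]
47 [ 94.4 163.9] [ 9.1 -7.5]
52 [102.3 155.7] [ 7.9 -8.2]
57 [109.  146.9] [ 6.7 -8.8]
62 [114.5 137.7] [ 5.5 -9.2]
67 [118.8 128.3] [ 4.3 -9.4]
72 [122.  118.8] [ 3.2 -9.5]
77 [124.2 109.4] [ 2.2 -9.4]
82 [125.4 100.2] [ 1.2 -9.2]
87 [125.7  91.3] [ 0.3 -8.9]
92 [125.2  82.7] [-0.5 -8.6]
97 [124.   74.6] [-1.2 -8.2]
```

View pics/n3.png

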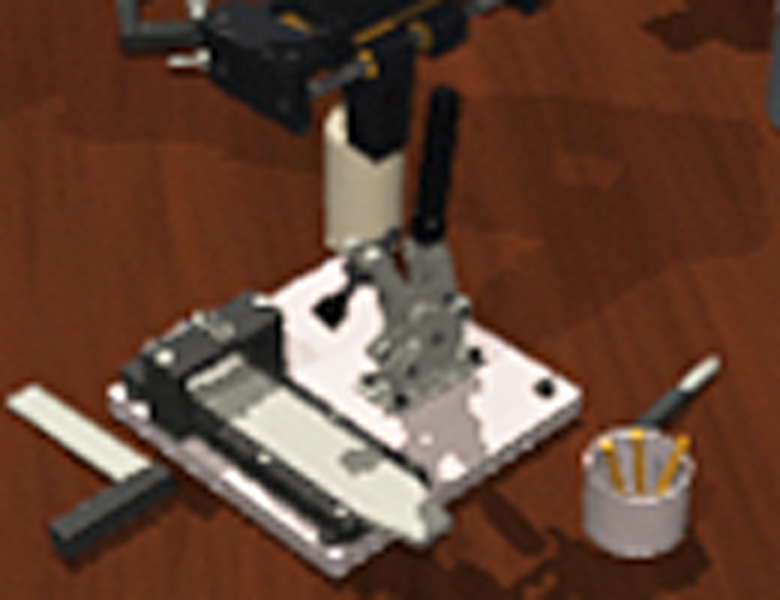

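The picture shows the closed fingertip just in front of the grip near its top, clear of the clamp arm. I'll follow the arc in stages.

```bash
python3 -m creep '-2.5 9 0 0 -1;0 9 0 0 -1;0 7 0 0 -1;0 7 0 0 -1;0 6.5 1 0 -1;0 6.5 1 0 -1;0 6 2 0 -1;0 6 2 0 -1;0 6 2.5 0 -1;0 5.5 2.5 0 -1;0 5 3.5 0 -1;0 5 3.5 0 -1;0 4.5 3.5 0 -1;0 4.5 4 0 -1'; python3 -c "from h import *;st()"; python3 -m creep '0 4 4 0 -1;0 4 4 0 -1;0 3.5 4.5 0 -1;0 3 4.5 0 -1;0 3 4.5 0 -1;0 2.5 4.5 0 -1';python3 -c "from h import *;st()"
```

```text
clock: 10.55
tool_pos: [0.6118, 0.0525, 0.1629]
orientation: [-180.0, -0.0, 125.5]
wrist_force: [0.3, -0.1, 0.7]
finger_gap: 0.0008
t 10.55 jig TCP [ 94.4 -14.2] 162.9 rpy [-180.     -0.    125.52] F jig [ 0.1 -0.2] 0.7 gap 0.0008 j [ -6.  19.  90.   0.  71. -42.]
clock: 11.15
tool_pos: [0.628, 0.0641, 0.1368]
orientation: [-180.0, -0.0, 125.5]
wrist_force: [0.0, 0.0, 0.1]
finger_gap: 0.0004
t 11.15 jig TCP [114.3 -14.2] 136.8 rpy [-180.     -0.    125.52] F jig [0. 0.] 0.1 gap 0.0004 j [ -5.  23.  88.  -0.  69. -40.]
```

Run:
```python
from h import *
import cv2
a=manip.snapshot('side')[175:275,255:385]
cv2.imwrite('pics/n4.png',cv2.resize(a,(780,600),interpolation=cv2.INTER_CUBIC)[:,:,::-1])
```

```text
(no output)
```

View pics/n4.png

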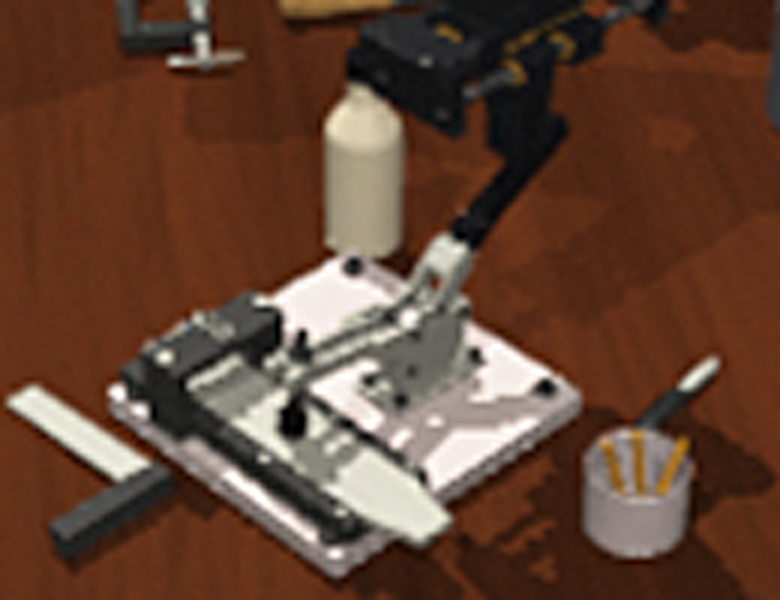

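The fingertip is on the grip, the handle is at about 45°, the foot is just above the blank, and the blank is still home. I'll keep pushing down.

```bash
python3 -m creep '0 2 4.5 0 -1;0 2 4.5 0 -1;0 2 4.5 0 -1;0 1.5 4.5 0 -1;0 1.5 4.5 0 -1'; python3 -c "from h import *;st()"; python3 -m creep '0 1 4.5 0 -1;0 1 4.5 0 -1;0 0.5 4.5 0 -1';python3 -c "from h import *;st()";python3 -m creep '0 0 4.5 0 -1;0 0 4.5 0 -1';python3 -c "from h import *;st()"
```

```text
clock: 11.7
tool_pos: [0.636, 0.0695, 0.1157]
orientation: [179.9, 0.1, 125.5]
wrist_force: [-0.4, 1.8, 7.6]
finger_gap: 0.0002
t 11.7 jig TCP [124.  -14.5] 115.7 rpy [1.7989e+02 5.0000e-02 1.2553e+02] F jig [0.7 1.7] 7.6 gap 0.0002 j [ -4.  26.  88.   0.  67. -40.]
clock: 12.0
tool_pos: [0.639, 0.0713, 0.1025]
orientation: [179.8, 0.1, 125.5]
wrist_force: [1.5, 1.9, 4.6]
finger_gap: 0.0005
t 12.0 jig TCP [127.4 -14.7] 102.5 rpy [1.7977e+02 1.1000e-01 1.2553e+02] F jig [2.4 0.7] 4.6 gap 0.0005 j [ -4.  27.  88.   0.  65. -40.]
clock: 12.2
tool_pos: [0.6376, 0.0706, 0.0921]
orientation: [180.0, 0.0, 125.5]
wrist_force: [0.9, 0.3, 0.6]
finger_gap: 0.0005
t 12.2 jig TCP [125.9 -14.5] 92.1 rpy [1.7996e+02 4.0000e-02 1.2553e+02] F jig [ 0.9 -0.2] 0.6 gap 0.0005 j [ -4.  28.  88.  -0.  64. -40.]
```

```bash
python3 -m creep '0 0 3 0 -1;0 0 3 0 -1';python3 -c "from h import *;st()";python3 -m creep '0 0 2 0 -1;0 0 1.5 0 -1';python3 -c "from h import *;st()"
```

```text
clock: 12.4
tool_pos: [0.6364, 0.0705, 0.0851]
orientation: [-179.9, -0.1, 125.5]
wrist_force: [0.4, -0.6, 0.1]
finger_gap: 0.0004
t 12.4 jig TCP [124.9 -13.9] 85.1 rpy [-1.7991e+02 -6.0000e-02  1.2552e+02] F jig [-0.  -0.7] 0.1 gap 0.0004 j [ -4.  28.  88.  -0.  64. -40.]
clock: 12.6
tool_pos: [0.6368, 0.0706, 0.0822]
orientation: [-180.0, -0.0, 125.5]
wrist_force: [0.0, -1.1, 1.3]
finger_gap: 0.0005
t 12.6 jig TCP [125.3 -14.1] 82.2 rpy [-1.7996e+02 -3.0000e-02  1.2552e+02] F jig [-0.6 -0.9] 1.3 gap 0.0005 j [ -4.  28.  88.  -0.  64. -40.]
```

```bash
python3 -m creep '0 0 1.5 0 -1;0 0 1.5 0 -1;0 0 0 0 -1';python3 -c "from h import *;st()"
```

```text
clock: 12.9
tool_pos: [0.6372, 0.0706, 0.0808]
orientation: [-180.0, 0.0, 125.5]
wrist_force: [-4.8, -0.3, 7.7]
finger_gap: 0.0001
t 12.9 jig TCP [125.6 -14.3] 80.8 rpy [-1.7999e+02  1.0000e-02  1.2553e+02] F jig [-4.1  2.5] 7.7 gap 0.0001 j [ -4.  28.  88.  -0.  63. -40.]
```

```bash
python3 -m creep '0 0 2 0 -1;0 0 2 0 -1;0 0 0 0 -1';python3 -c "from h import *;st()"; python3 -m creep '0 0 -10 0 -1;0 0 -30 0 -1;0 0 -40 0 -1;0 0 -40 0 -1;0 0 -40 0 -1;0 40 0 0 -1;0 40 0 0 -1;0 0 0 0 -1;0 0 0 0 -1'
python3 - <<'E'
from h import *;st()
import cv2
v=np.load('v.npy')
a=manip.snapshot('side')[175:275,255:385]
cv2.imwrite('pics/n5.png',cv2.resize(a,(780,600),interpolation=cv2.INTER_CUBIC)[:,:,::-1])
print('pred nose,handle end,foot',((proj('side',J(v,[[-60,-125,34],[169,-15,76],[-60,-15,34]]))+.5-[255,175])*6).round(0))
E
```

```text
clock: 13.2
tool_pos: [0.6376, 0.0706, 0.079]
orientation: [180.0, 0.0, 125.5]
wrist_force: [-10.8, 0.5, 20.7]
finger_gap: 0.0005
t 13.2 jig TCP [125.9 -14.5] 79.0 rpy [1.7998e+02 4.0000e-02 1.2555e+02] F jig [-8.5  6.7] 20.7 gap 0.0005 j [ -4.  29.  88.  -0.  63. -40.]
clock: 14.1
tool_pos: [0.7022, 0.1175, 0.2346]
orientation: [-179.9, -0.0, 125.6]
wrist_force: [-0.5, 0.1, -0.3]
finger_gap: 0.0004
t 14.1 jig TCP [205.7 -13.9] 234.6 rpy [-1.7992e+02 -4.0000e-02  1.2558e+02] F jig [-0.3  0.4] -0.3 gap 0.0004 j [ -0.  28.  70.  -0.  82. -36.]
pred nose,handle end,foot [[434. 533.]
 [575. 202.]
 [292. 433.]]
```

View pics/n5.png

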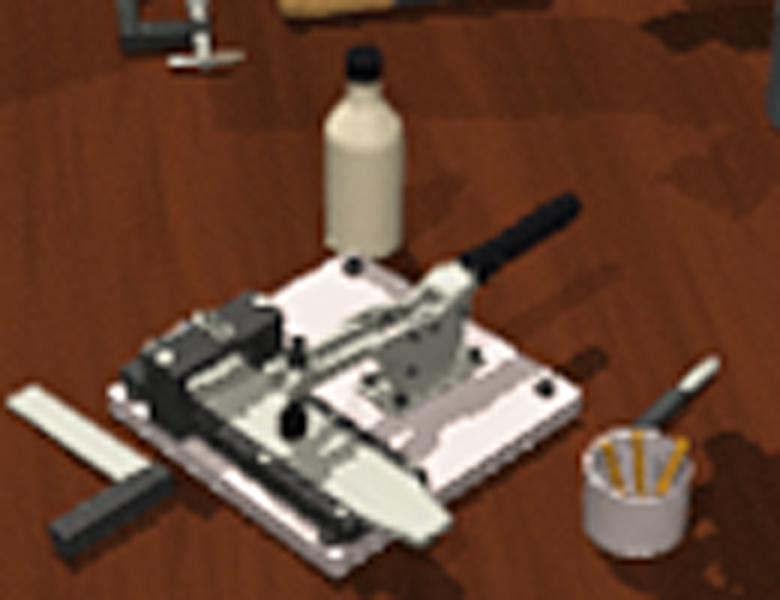

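Run:
```python
import cv2,numpy as np
from h import *
v=np.load('v.npy')
ims=[cv2.cvtColor(cv2.imread(f'pics/n{i}.png'),6) for i in(3,4,5)]
# brightness profile along the blank's centreline past the nose, 3 parallel lines
for dx in(-66,-60,-54):
  for k,im in zip((3,4,5),ims):
    ys=np.arange(-105,-140,-.5)
    P=((proj('side',J(v,np.c_[np.full(ys.size,dx),ys,np.full(ys.size,34)]))+.5-[255,175])*6).astype(np.float32)
    g=cv2.remap(im,P[:,:1],P[:,1:],1).ravel().astype(float)
    h=(g[:10].mean()+g.min())/2; print(dx,k,'edge y',ys[np.argmax(g<h)],'ends',g[:3].round(),g[-1])
```

```text
-66 3 edge y -125.0 ends [228. 228. 228.] 54.0
-66 4 edge y -125.5 ends [227. 227. 227.] 50.0
-66 5 edge y -125.5 ends [229. 229. 229.] 53.0
-60 3 edge y -122.0 ends [232. 233. 233.] 49.0
-60 4 edge y -125.5 ends [225. 225. 226.] 46.0
-60 5 edge y -125.5 ends [226. 226. 226.] 48.0
-54 3 edge y -126.5 ends [197. 190. 181.] 47.0
-54 4 edge y -126.0 ends [221. 221. 221.] 23.0
-54 5 edge y -125.5 ends [223. 223. 222.] 48.0
```

The nose edge reads jig y −125.5 against −125 for home, and clamping hasn't moved it. The handle end sits at its locked position and the robot is clear, so I'm handing in.

```bash
python3 -c "
from plant import manip
print(manip.hand_in())"
```

```text
the job is handed in; nothing more can be done
None
```

The blank is pushed home against the end stop and the toggle clamp is locked on it. The job was handed in at about 14 s of the 48 s allowed; no verdict was reported.

- **Blank:** I pushed its nose about 29 mm with the shut fingers. It slid at about 2 N. At the stop the fingers halted with the force rising to 9 N, about 1 mm short of where I predicted, while the clamp was still open.
- **Clamp:** I pushed the handle back and down along its arc. The force peaked near 8 N, fell to about 0 past dead centre, then rose to 21 N against the clamp's own stop.
- **Last checks:** After backing off, the picture shows the handle end at its predicted locked position and the foot on the blank. The nose edge is at jig y −125.5 mm, where −125 mm is fully home, so the gap is about 0.5 mm, within the error of the measurement. The bystanders in view (bottle, tin, punch, square) look unmoved, and the arm was clear.
- **Disagreement:** One of the three nose-edge lines in the picture before clamping read −122 mm, probably because of a shadow; the other two agreed with home.
- **Not measured:** The foot force and the toggle angle can't be read directly, so I inferred them from the picture and the wrist force.

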